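# Finish tapping a clamped boss on the welding table

## Robot

A 7-joint arm with a two-finger parallel gripper is mounted at the origin on the work surface. World frame = base frame: x ahead of the robot, y to its left, z up, the work surface at z = 0. Lengths are in mm, angles in rad, forces in N, time in s.
With the tool pointing down it reaches from about 400 to 875 mm from the base axis. Payload 6.5 kg.
Tool frame: the origin (TCP) lies between the finger pads; the fingertips stand r.tcp_to_tips ahead of it and the grasp point (between the pads) lies 5 mm behind it (r.tcp_to_tips is the distance from the TCP to the fingertips, in mm); z points along the fingers, y is the line along which they close (so a half turn about z gives the same grasp; the last joint's range is limited). The gripper opens to 88 mm and grips with 3 to 60 N. Pads are 18 mm wide; open, the fingers measure 123 mm over their backs; the gripper's body (75 mm by 187 mm) begins 45 mm behind the grasp point.
Start: joints at [1.282, 0.536, -0.004, 1.538, 0.003, 1.067, -0.071], TCP at [143.622, -633.927, 252.716] pointing down, gripper open.
Joint ranges: [-2.7, 2.7], [-0.37, 2.16], [-1.27, 1.26], [0.24, 2.4], [-1.31, 4.45], [0.19, 1.91], [-2.76, 2.76]. Speed limits (rad/s): [2.39, 2.39, 3.14, 3.14, 3.14, 3.14, 3.14].

## Interface

Orientations are given as a rotation vector (axis times angle).
In Python, from bench import r, eyes, finish_job gives the robot as it stands. The module is installed in compiled form; this text tells all that it offers.
- The arm moves only by the tool arm_command, never from a script. Its argument "motion" is one flat list of numbers, 7 for each row, row after row: the shift along the world's x, y, z in m, then the turn, a rotation vector about the world's x, y, z in degrees, then the opening, from -1 (shut) to 1 (fully open). A call has 1 to 20 rows; each row shifts and turns the commanded pose from where the row before left it; what a row does not reach is not made up. A row lasts 1/10 s, in which the tool goes at most 50 mm and 8.59 degrees, less where a joint would pass 70% of its speed; a pose out of reach is approached as far as the arm can. A call is refused whole if a number of a shift passes 0.05 or a number of a turn 8.59, either way. A call with a gripper value outside its range is refused whole. The fingers move at their own pace and stop on an object; "force" is the grip in N (left out, the last holds). Time passes only in rows, so rows that do not move let the fingers close. It gives the time, the measured TCP pose, the force, the opening and the grip force at its end, in the units of the state.
- r.get_state(): the state, without advancing time (a new reading comes with each control period).
- eyes.capture(name): name is "scene" or "top" or "wrist"; returns (picture, depth): 480x640x3 uint8, blue, green, red; 480x640 float32, mm along the optical axis (not along the pixel's ray), 0 where there is no reading.
- eyes.get_calibration(name): a dict with "fov_y" (degrees; the focal length in pixels is half the picture's height over the tangent of half this angle, whatever the lens; pixels are square), "cx", "cy" (the principal point, pixels), "D" ([k1, k2, p1, p2, k3] as OpenCV has them; the pictures are not rectified), "xyz" and "attitude" of the camera in the world; the wrist camera has in their place "T_tool_cam" (4x4, takes a point from camera to tool coordinates, whose origin is the TCP and whose axes are the flange's). Camera axes: x right, y up, looking along -z (the intrinsics and any distortion apply to the point x, -y, -z); pixel columns grow to the right and rows downward; lengths in mm; the calibration is good to about 2 mm. A picture is of the moment at which its call begins: read the wrist's pose just before it. get_calibration takes no time and is no camera call.
- finish_job(): hands the job in; it is judged then, once.
The state is a dict: "t": time; "joint_positions": joint angles; "qvel": joint speeds; "tau": joint torques, N m; "position": TCP position; "tool_rot": TCP orientation; "ft_force": force on the tool from outside, world axes, zero at the start; "torque": the same for the moment, N m; "grip_width": finger opening in mm; "gripper_force": force on a finger pad.
Only numpy, scipy, OpenCV 4.12 (cv2) and the standard library are available. Lean on these libraries where they do the work, as an engineer would, in place of code of your own. Each camera call takes 0.05 s, during which the arm holds its last target. There are 200 camera calls.

## Task

The blue spray can stands in the sweep of the tap wrench: set it down gently, upright, in the grey tray beside the jar. Then finish the last turn of the thread by pushing the wrench round: half a turn clockwise (seen from above), a quarter turn back to break the chip, again half a turn clockwise and a quarter turn back, and then clockwise until the brass stop collar meets the boss. Take your hand away at the end, and leave the jar, the welding magnet and the angle grinder where they are.

Things in the scene. Friction and masses are not known exactly. Their poses are not given: they have to be found in the camera images.
- tap (a joint): Tap and wrench angle about the upright tap axis, rad; grows clockwise seen from above (forward, cutting). Starts at 0 to 0.2; the brass stop collar meets the boss at 6.1 (hard stop). Sinks 1.5 mm per turn. Dry friction 0.45 N m, no spring: about 7 N at mid-sleeve; stays where left. Too stiff to twist at the hub.
- wrench_hub (a point): Centre of the tap wrench's dark steel hub, on the tap axis, 92 mm above the table; hub 44 mm (along the bar) x 26 x 20 mm, the tap's square end stands to 18 mm above this point. The level round bar (11 mm diameter) reaches 91 mm either side at this height; from 43 to 91 mm out it carries round plastic sleeves of 14 mm diameter, one yellow, one black.
- yellow_end (a point): Middle of the yellow sleeve, 67 mm from the tap axis, on the bar's centre line, 92 mm above the table.
- black_end (a point): Middle of the black sleeve, on the other arm, 67 mm from the tap axis, 92 mm above the table.
- fixture: Fixed steel flat bar 270 x 60 x 12 mm with a boss (44 mm diameter, top at 45 mm) in its middle; origin under the boss, x along the flat. At 105 to 175 mm from the tap axis on +x and on -x stands a table clamp (black post, yellow slide, black screw handle), 33 mm wide, 118 mm high. At tap angle 0 the yellow sleeve points to +x.
- can_mid (a point): Centre of the loose upright blue spray can (white band, red cap), 67.5 mm above its foot, on its axis: body 52 mm in diameter up to 112 mm, domed to 118 mm, cap 38 mm in diameter up to 135 mm; 0.15 to 0.31 kg. Starts beside the flat, on either side, its axis 66 to 86 mm from the tap axis.
- tray: Fixed grey open tray, 210 (its x) x 150 (its y) x 24 mm high, walls and floor 4 mm; origin under its centre on the table.
- jar_mid (a point): Centre of the small orange jar with black lid in the tray, 44 mm in diameter, 45 mm high, loose; the point is half-way up. It stays in place.
- magnet_mid (a point): Centre of the red square welding magnet, 46 x 46 x 22 mm, loose, lying beside the flat on the side away from the can, below the wrench. It stays in place.
- grinder_mid (a point): Angle grinder lying loose to the robot's right, handle along its -x (to -150 mm), black disc of 115 mm diameter 55 mm towards its +x, top 75 mm above the table; the point is in its body, 31 mm above the table. It stays in place.
- sheet_clamp: Fixed tall table clamp beyond the work, on the way to the tray: a black post of 26 mm diameter, 220 mm high, with a yellow slide 35 mm square at 75 to 105 mm; origin at the post's foot. Its arm and a screw handle (200 mm high) reach 115 mm along its +x, away from the robot. An obstacle to steer clear of.

How it is judged:
By the outcome, as a careful person would: the job done as asked, in the order asked, and still so for the second after the job is handed in, with the robot touching nothing.
It also fails if it takes over 72 s, if anything falls off the work surface, if the arm or the gripper's body presses on something with over 40 N, if the wrist force passes 120 N, or if a joint passes its speed limit or range.

## Working session

There is one attempt and no reset: what is moved stays moved. The work goes in short steps, Python scripts to look and compute and a tool call to move; the robot and the scene stay as the last step left them, time stands still between calls to the robot, and variables do not carry over. Pictures are saved under pics/ and viewed, at most 10 in all, crops included, and the job is handed in when it is done.

Besides the shell and the picture viewer there is one more tool, called after "Emit:" as name(argument=value, ...) on one line, values as JSON. arm_command: Moves the arm, as the interface text tells. Its arguments: {"type":"object","properties":{"motion":{"type":"array","items":{"type":"number"}},"force":{"type":"number"}},"required":["motion"]}

```bash
mkdir -p pics
cat > h.py <<'E'
import numpy as np, cv2
from scipy.spatial.transform import Rotation as R
from bench import r, eyes
def cap(name):
    s=r.get_state(); im,d=eyes.capture(name); c=eyes.get_calibration(name)
    if name=="wrist":
        T=np.array(c["T_tool_cam"]); Rt=R.from_rotvec(s["tool_rot"]).as_matrix()
        Rc=Rt@T[:3,:3]; p=Rt@T[:3,3]+np.array(s["position"])
    else:
        p=np.array(c["xyz"]); a=np.array(c["attitude"]); Rc=a if a.shape==(3,3) else R.from_rotvec(a).as_matrix()
    f=240/np.tan(np.radians(c["fov_y"]/2)); K=np.array([[f,0,c["cx"]],[0,f,c["cy"]],[0,0,1]])
    return im,d,(K,np.array(c["D"],float),Rc,p)
def rays(cal,uv):
    K,D,Rc,p=cal
    n=cv2.undistortPoints(np.array(uv,float).reshape(-1,1,2),K,D).reshape(-1,2)
    return np.c_[n[:,0],-n[:,1],-np.ones(len(n))]@Rc.T
def plane(cal,uv,z):
    d=rays(cal,uv); p=cal[3]; return p+d*((z-p[2])/d[:,2])[:,None]
def pts(cal,uv,depth):
    uv=np.array(uv).reshape(-1,2).astype(int); return cal[3]+rays(cal,uv)*depth[uv[:,1],uv[:,0]][:,None]
E
python3 - <<'E'
from h import *
print(r.get_state(), r.tcp_to_tips)
for n in("scene","top"):
    im,d,c=cap(n); cv2.imwrite(f"pics/{n}.png",im); np.savez(f"{n}.npz",im=im,d=d,K=c[0],D=c[1],R=c[2],p=c[3]); print(n,c, (d>0).mean())
print(eyes.get_calibration("top"),eyes.get_calibration("wrist"))
E
```

```text
{'t': 0.0, 'joint_positions': array([ 1.28181776,  0.53717531, -0.00444206,  1.53880215,  0.00261062,
        1.06728569, -0.07122641]), 'qvel': array([-6.03120960e-04, -8.49927282e-04, -3.22952444e-04, -1.57841405e-03,
        9.60758178e-05, -4.48198673e-04, -9.80561159e-04]), 'tau': array([ 6.14380788e-04, -5.70961118e+01,  9.91429612e-01, -2.51594442e+01,
       -5.61243994e-02,  1.79528858e-02,  1.76899248e-04]), 'position': array([ 143.47514124, -633.39850216,  251.86076618]), 'tool_rot': array([-3.12048884e+00, -3.49118206e-01,  4.92424121e-04]), 'ft_force': array([ 0.17339204, -0.88332907,  0.47349594]), 'torque': array([ 0.00122265,  0.01976973, -0.00047046]), 'gripper_force': 0.0, 'grip_width': 88.18715660580568} 14.0
scene (array([[461.96360752,   0.        , 316.01662133],
       [  0.        , 461.96360752, 239.2128382 ],
       [  0.        ,   0.        ,   1.        ]]), array([0.03505299, 0.        , 0.        , 0.        , 0.        ]), array([[ 0.24405495, -0.79039665,  0.56188105],
       [ 0.96970365,  0.19257995, -0.15029236],
       [ 0.01058355,  0.5815377 ,  
[... 661 characters left out ...]
([0.05862528, 0.        , 0.        , 0.        , 0.        ]), 'xyz': array([ 439.17169443,  -29.09913709, 1424.70753371]), 'attitude': array([ 0.08364099, -0.08220542, -1.57749159])} {'fov_y': 71.36124041065047, 'cx': 314.55875291938537, 'cy': 241.90484064199845, 'D': array([-0.02348224,  0.        ,  0.        ,  0.        ,  0.        ]), 'T_tool_cam': array([[-5.65598706e-04,  9.55993601e-01,  2.93386971e-01,
         7.51627890e+01],
       [ 9.99999831e-01,  5.00811320e-04,  2.95944270e-04,
        -2.33370168e-01],
       [ 1.35989312e-04,  2.93387089e-01, -9.55993723e-01,
        -1.31988821e+02],
       [ 0.00000000e+00,  0.00000000e+00,  0.00000000e+00,
         1.00000000e+00]])}
```

View pics/top.png

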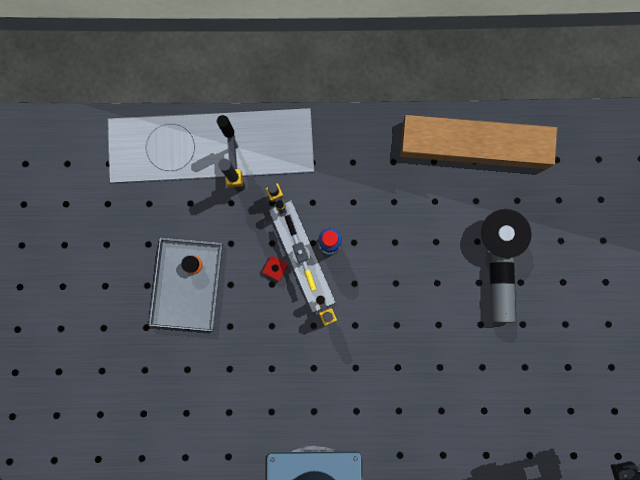

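View pics/scene.png

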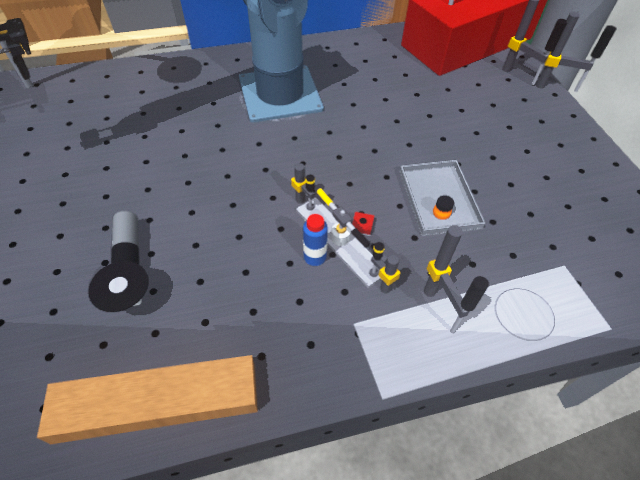

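The top view shows the hub at about (302,253), yellow sleeve (311,280), black sleeve (290,226), can cap (330,239), magnet (273,268), tray centred at (186,285), jar (192,264), and the tall clamp's post at (232,178). The grinder is on the right at (505,240). The scene view agrees with this.

```bash
cat > m.py <<'E'
from h import *
z=np.load("top.npz"); im=z["im"]; d=z["d"]; cal=(z["K"],z["D"],z["R"],z["p"])
hsv=cv2.cvtColor(im,cv2.COLOR_BGR2HSV); H,S,V=cv2.split(hsv)
def blob(m,box):
    x0,y0,x1,y1=box; mm=np.zeros(m.shape,np.uint8); mm[y0:y1,x0:x1]=m[y0:y1,x0:x1]
    v,u=np.nonzero(mm); return np.array([u.mean(),v.mean()]),np.c_[u,v]
def rep(n,m,box,h):
    c,a=blob(m,box); P=plane(cal,c,h)[0]; dz=np.median(pts(cal,a,d)[:,2]); print(n,c.round(1),len(a),P.round(1),"depth z",dz.round(1)); return P
red=((H<8)|(H>172))&(S>150)&(V>90)
can=rep("cap",red,(310,220,350,256),135)
mag=rep("magnet",red,(255,250,292,290),22)
yel=(H>20)&(H<35)&(S>130)&(V>110)
ye=rep("yellow",yel,(300,265,320,297),99)
c1=rep("clampfar slide",yel,(262,180,285,206),60)
c2=rep("clampnear slide",yel,(318,305,340,328),60)
bl=(V<50); be=rep("black",bl,(280,212,300,238),99)
jar=rep("lid",V<45,(180,254,197,274),45)
print("hub=",(ye+be)/2, "len",np.linalg.norm(ye-be),"ang",np.degrees(np.arctan2(*(ye-be)[[1,0]])))
P=plane(cal,[[160,239],[221,243],[213,331],[150,328]],24); print("tray",P.round(0),P.mean(0))
print("post",pts(cal,[[227,167],[225,163],[232,175]],d).round(0))
print("grinder",pts(cal,[[506,233],[503,300]],d).round(0))
crop=cv2.resize(im[150:340,140:360],None,fx=3.4,fy=3.1,interpolation=cv2.INTER_CUBIC); cv2.imwrite("pics/crop.png",crop)
E
python3 m.py
```

```text
cap [329.4 238.2] 199 [593.  -40.1 135. ] depth z 135.5
magnet [274.4 268.1] 326 [535.7  91.2  22. ] depth z 22.7
yellow [310.  279.9] 117 [502.9   4.3  99. ] depth z 98.1
clampfar slide [275.5 193.1] 82 [710.4  85.4  60. ] depth z 75.9
clampnear slide [328.  315.9] 113 [421.4 -35.8  60. ] depth z 75.4
black [289.4 223.9] 107 [630.9  50.6  99. ] depth z 98.7
lid [189.3 263.7] 205 [546.2 289.1  45. ] depth z 49.9
hub= [566.89851142  27.48468009  99.        ] len 136.1374237667026 ang -160.11257885630462
tray [[608. 365.  24.]
 [597. 219.  24.]
 [388. 236.  24.]
 [397. 383.  24.]] [497.4710664  300.61967647  24.        ]
post [[735. 174. 218.]
 [742. 177. 224.]
 [729. 171. 168.]]
grinder [[ 609. -449.   70.]
 [ 455. -440.   57.]]
```

View pics/crop.png

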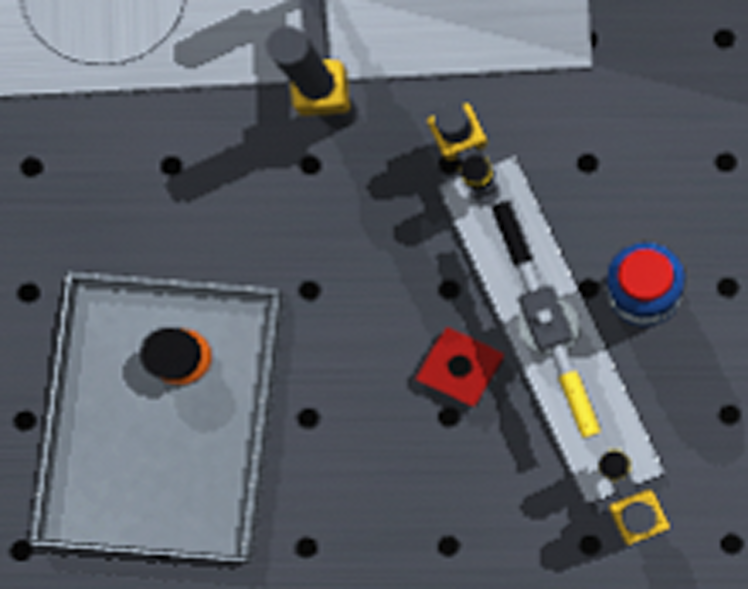

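Emit:
arm_command(motion=[0.028, 0.037, 0, 0, 0, 3, 1, 0.028, 0.037, 0, 0, 0, 6.5, 1, 0.028, 0.037, 0, 0, 0, 6.5, 1, 0.028, 0.037, 0, 0, 0, 6.5, 1, 0.028, 0.037, 0, 0, 0, 6.5, 1, 0.028, 0.037, 0, 0, 0, 6.5, 1, 0.028, 0.037, 0, 0, 0, 6.5, 1, 0.028, 0.037, 0, 0, 0, 6.5, 1, 0.028, 0.037, 0, 0, 0, 6.5, 1, 0.028, 0.037, 0, 0, 0, 6.5, 1, 0.028, 0.037, 0, 0, 0, 6.5, 1, 0.028, 0.037, 0, 0, 0, 6.5, 1, 0.028, 0.037, 0, 0, 0, 6.5, 1, 0.028, 0.037, 0, 0, 0, 6.5, 1, 0.028, 0.037, 0, 0, 0, 6.5, 1, 0.028, 0.037, 0, 0, 0, 6, 1, 0, 0, 0, 0, 0, 0, 1, 0, 0, 0, 0, 0, 0, 1])

```text
t: 1.9
position: [591.5, -41.0, 252.1]
tool_rot: [-1.737, -2.616, 0.001]
ft_force: [-0.5, -0.7, -0.1]
grip_width: 88.1
gripper_force: 0.0
```

```bash
cat > st.py <<'E'
from h import *
def st():
    s=r.get_state(); Rm=R.from_rotvec(s["tool_rot"]).as_matrix()
    print("t",round(s["t"],2),"q",s["joint_positions"].round(2),"p",s["position"].round(1),"yawY",np.degrees(np.arctan2(Rm[1,1],Rm[0,1])).round(1),"zax",Rm[:,2].round(3),"F",s["ft_force"].round(1),"M",s["torque"].round(2),"w",round(s["grip_width"],1),"g",round(s["gripper_force"],1))
    return s
if __name__=="__main__": st()
E
python3 - <<'E'
from st import *
st(); im,d,c=cap("wrist"); cv2.imwrite("pics/w1.png",im); np.savez("w1.npz",im=im,d=d,K=c[0],D=c[1],R=c[2],p=c[3])
H,S,V=cv2.split(cv2.cvtColor(im,cv2.COLOR_BGR2HSV))
for n,m,h in(("red",((H<8)|(H>172))&(S>150)&(V>90),135),("yel",(H>20)&(H<35)&(S>130)&(V>110),97)):
    k,l,s,ce=cv2.connectedComponentsWithStats(m.astype(np.uint8))
    for i in range(1,k):
        if s[i,4]>150:
            v,u=np.nonzero(l==i); P=pts(c,np.c_[u,v],d); print(n,ce[i].round(0),s[i],plane(c,ce[i],h)[0].round(1),"medz",np.median(P,0).round(1))
E
```

```text
t 1.9 q [ 0.42  0.51 -0.59  1.67  0.31  1.06  0.14] p [591.5 -41.  252.1] yawY 22.8 zax [-0.001  0.    -1.   ] F [-0.5 -0.7 -0.1] M [-0.1  -0.04 -0.  ] w 88.1 g 0.0
red [317.  70.] [ 285   34   65   72 2161] [545.   71.3 135. ] medz [537.5  90.5  22. ]
red [320. 239.] [ 298  216   45   48 1716] [593.5 -37.7 135. ] medz [593.5 -37.6 134.7]
yel [588.  54.] [ 557   18   68   66 2298] [732.3 172.6  97. ] medz [727.4 168.8  99.4]
yel [151. 131.] [126 127  45  18 297] [434.2 -16.7  97. ] medz [426.9 -20.3  74.6]
yel [482. 144.] [453 127  62  37 656] [690.   80.2  97. ] medz [701.5  78.5  74.7]
yel [239. 140.] [210 130  59  20 969] [503.7   4.9  97. ] medz [503.8   5.   97.9]
yel [164. 154.] [131 132  58  32 403] [449.5 -30.1  97. ] medz [439.8 -38.7  75.4]
yel [ 98. 369.] [  83  337   40   65 1035] [ 441.9 -265.2   97. ] medz [534.2 -36.9 320. ]
yel [532. 369.] [ 507  337   41   65 1015] [854.4 -91.5  97. ] medz [627.8   2.4 319.8]
yel [486. 426.] [ 283  414  357   20 3062] [ 850.4 -173.7   97. ] medz [621.3  -8.7 328.8]
```

View pics/w1.png

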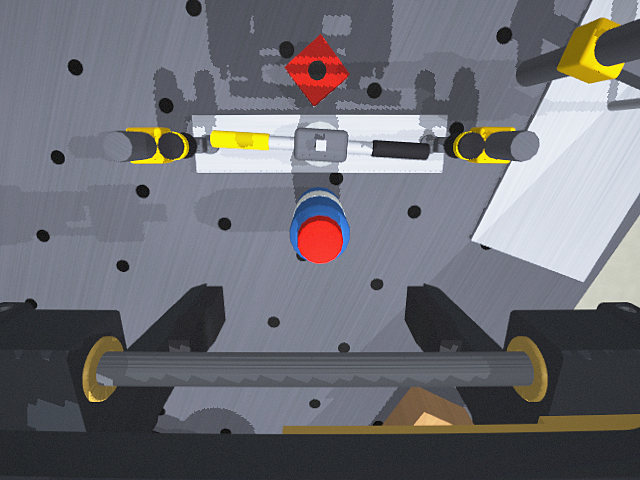

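Wrist view: can cap at (320,239), centred between the fingers. Yellow sleeve at (239,140), hub (320,145), and the finger lanes are free. Going down to grasp.

Emit:
arm_command(motion=[0.002, 0.003, -0.035, 0, 0, 0, 1, 0, 0, -0.035, 0, 0, 0, 1, 0, 0, -0.035, 0, 0, 0, 1, 0, 0, -0.03, 0, 0, 0, 1, 0, 0, -0.015, 0, 0, 0, 1, 0, 0, -0.008, 0, 0, 0, 1, 0, 0, 0, 0, 0, 0, 1, 0, 0, 0, 0, 0, 0, 0.2, 0, 0, 0, 0, 0, 0, 0, 0, 0, 0, 0, 0, 0, -1, 0, 0, 0, 0, 0, 0, -1, 0, 0, 0, 0, 0, 0, -1, 0, 0, 0, 0, 0, 0, -1, 0, 0, 0, 0, 0, 0, -1], force=20)

```text
t: 3.35
position: [594.1, -38.8, 95.1]
tool_rot: [1.739, 2.616, 0.001]
ft_force: [0.8, 0.2, 2.0]
grip_width: 51.1
gripper_force: 20.0
```

```bash
python3 st.py
```

```text
t 3.35 q [ 0.35  0.71 -0.5   1.77  0.45  0.78  0.02] p [594.1 -38.8  95.1] yawY 22.8 zax [ 0.001  0.    -1.   ] F [0.8 0.2 2. ] M [ 0.02 -0.21  0.06] w 51.1 g 20.0
```

Emit:
arm_command(motion=[0, 0, 0.01, 0, 0, 0, -1, 0, 0, 0.03, 0, 0, 0, -1, 0, 0, 0.035, 0, 0, 0, -1, 0, 0, 0.035, 0, 0, 0, -1, 0, 0, 0.03, 0, 0, 0, -1, 0, 0, 0.015, 0, 0, 0, -1, -0.005, 0.012, 0, 0, 0, 0, -1, -0.011, 0.027, 0, 0, 0, 0, -1, -0.012, 0.03, 0, 0, 0, 0, -1, -0.012, 0.03, 0, 0, 0, 0, -1, -0.012, 0.03, 0, 0, 0, 0, -1, -0.012, 0.03, 0, 0, 0, 0, -1, -0.012, 0.03, 0, 0, 0, 0, -1, -0.012, 0.03, 0, 0, 0, 0, -1, -0.012, 0.03, 0, 0, 0, 0, -1, -0.012, 0.03, 0, 0, 0, 0, -1, -0.012, 0.03, 0, 0, 0, 0, -1, -0.012, 0.03, 0, 0, 0, 0, -1, -0.007, 0.015, 0, 0, 0, 0, -1, 0, 0, 0, 0, 0, 0, -1])

```text
t: 5.35
position: [447.0, 317.7, 248.1]
tool_rot: [-1.73, -2.619, 0.003]
ft_force: [0.8, -0.0, -2.4]
grip_width: 51.4
gripper_force: 20.0
```

Run:
```python
from st import *
st(); im,d,c=cap("wrist"); cv2.imwrite("pics/w2.png",im)
H,S,V=cv2.split(cv2.cvtColor(im,cv2.COLOR_BGR2HSV))
for n,m in(("orange",(H>6)&(H<17)&(S>180)&(V>110)),("red",((H<5)|(H>172))&(S>150)&(V>90))):
    k,l,s,ce=cv2.connectedComponentsWithStats(m.astype(np.uint8))
    for i in range(1,k):
        if s[i,4]>80:
            v,u=np.nonzero(l==i); P=pts(c,np.c_[u,v],d); print(n,ce[i].round(0),s[i],"med",np.median(P,0).round(1))
```

```text
t 5.35 q [-0.17  0.46 -0.69  1.78  0.34  1.02 -0.58] p [447.  317.7 248.1] yawY 23.1 zax [-0.004  0.    -1.   ] F [ 0.8 -0.  -2.4] M [ 0.01 -0.06 -0.01] w 51.4 g 20.0
orange [381. 257.] [366 249  38  25 334] med [531.8 301.6  21.3]
red [314. 335.] [ 264  312   99   40 3032] med [440.1 331.3 283.1]
red [314. 402.] [ 262  387  103   37 2874] med [450.3 308.8 288. ]
```

View pics/w2.png

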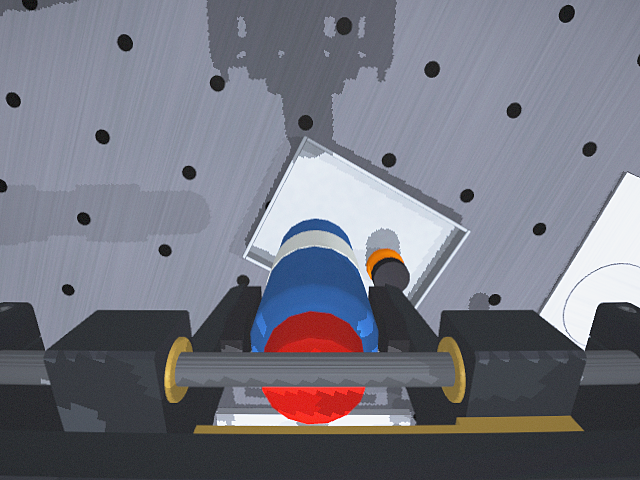

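The can hangs upright in the gripper (cap at (314,370)). The jar at (390,265) is to the right and clear, inside the tray. I overshot slightly, so I'll shift back and lower.

Emit:
arm_command(motion=[0.008, -0.014, 0, 0, 0, 0, -1, 0, 0, -0.02, 0, 0, 0, -1, 0, 0, -0.03, 0, 0, 0, -1, 0, 0, -0.03, 0, 0, 0, -1, 0, 0, -0.03, 0, 0, 0, -1, 0, 0, -0.018, 0, 0, 0, -1, 0, 0, -0.01, 0, 0, 0, -1, 0, 0, -0.004, 0, 0, 0, -1, 0, 0, -0.003, 0, 0, 0, -1, 0, 0, -0.002, 0, 0, 0, -1, 0, 0, 0, 0, 0, 0, -1, 0, 0, 0, 0, 0, 0, -1])

```text
t: 6.6
position: [458.9, 301.3, 103.3]
tool_rot: [1.739, 2.616, 0.001]
ft_force: [0.0, 0.4, -1.5]
grip_width: 51.4
gripper_force: 20.0
```

Emit:
arm_command(motion=[0, 0, -0.002, 0, 0, 0, -1, 0, 0, -0.001, 0, 0, 0, -1, 0, 0, -0.001, 0, 0, 0, -1, 0, 0, 0, 0, 0, 0, -1, 0, 0, 0, 0, 0, 0, -1])

```text
t: 7.1
position: [458.7, 301.3, 99.0]
tool_rot: [1.739, 2.616, 0.0]
ft_force: [-1.1, 0.1, 3.2]
grip_width: 51.3
gripper_force: 20.0
```

Emit:
arm_command(motion=[0, 0, 0, 0, 0, 0, 0.3, 0, 0, 0, 0, 0, 0, 0.6, 0, 0, 0, 0, 0, 0, 1, 0, 0, 0, 0, 0, 0, 1, 0, 0, 0, 0, 0, 0, 1, 0, 0, 0, 0, 0, 0, 1, 0, 0, 0.01, 0, 0, 0, 1, 0, 0, 0.03, 0, 0, 0, 1, 0, 0, 0.035, 0, 0, 0, 1, 0, 0, 0.035, 0, 0, 0, 1, 0, 0, 0.035, 0, 0, 0, 1, 0, 0, 0, 0, 0, 0, 1])

```text
t: 8.3
position: [460.5, 303.2, 249.1]
tool_rot: [1.737, 2.613, 0.013]
ft_force: [0.6, 0.5, -0.3]
grip_width: 88.0
gripper_force: 0.0
```

Run:
```python
from st import *
st(); im,d,c=cap("top")
H,S,V=cv2.split(cv2.cvtColor(im,cv2.COLOR_BGR2HSV))
cv2.imwrite("pics/t2.png",im)
z=np.load("w1.npz"); im=z["im"]; d=z["d"]; cal=(z["K"],z["D"],z["R"],z["p"])
H,S,V=cv2.split(cv2.cvtColor(im,cv2.COLOR_BGR2HSV))
def sl(m,box):
    x0,y0,x1,y1=box; v,u=np.nonzero(m[y0:y1,x0:x1]); uv=np.c_[u+x0,v+y0]
    P=plane(cal,uv,97); P=P[:,:2]; c=(P.max(0)+P.min(0))/2; return P.mean(0)
y=sl((H>20)&(H<35)&(S>130)&(V>110),(200,122,272,155)); b=sl(V<55,(371,136,430,162))
print("y",y,"b",b,"mid",(y+b)/2,np.linalg.norm(y-b),np.degrees(np.arctan2(*(y-b)[::-1])))
fl=((S<40)&(V>150)).astype(np.uint8); fl[:110]=0; fl[178:]=0; fl[:,:185]=0; fl[:,455:]=0
# flat's long lower edge: fit line on bottommost flat px per column
for top in (0,1):
    q=[]
    for x in list(range(205,290,3))+list(range(355,440,3)):
        v=np.nonzero(fl[:,x])[0]
        if len(v): q.append([x, v.min() if top else v.max()])
    P=plane(cal,q,12)[:,:2]; vx,vy,px,py=cv2.fitLine(P.astype(np.float32),cv2.DIST_HUBER,0,.01,.01).ravel()
    print("edge",np.degrees(np.arctan2(vy,vx)),px,py)
# square tap end
h=np.median(pts(cal,[[320,145],[322,146],[319,144]],d),0); print("square",h)
```

```text
t 8.3 q [-0.13  0.46 -0.69  1.78  0.34  1.01 -0.56] p [460.5 303.2 249.1] yawY 22.8 zax [ 0.007  0.005 -1.   ] F [ 0.6  0.5 -0.3] M [-0.   -0.18 -0.03] w 88.0 g 0.0
y [503.72413233   4.87434773] b [629.26903643  50.71037383] mid [566.49658438  27.79236078] 133.65053024790333 -159.94303050818195
edge 22.99221 598.57306 7.973356
edge 22.820871 539.5224 47.19793
square [566.59029653  26.97103398 110.19294998]
```

Emit:
arm_command(motion=[0.004, -0.0215, 0, 0, 0, 6.9, 1, 0.004, -0.025, 0, 0, 0, 7.3, 1, 0.004, -0.025, 0, 0, 0, 7.3, 1, 0.004, -0.025, 0, 0, 0, 7.3, 1, 0.004, -0.025, 0, 0, 0, 7.3, 1, 0.004, -0.025, 0, 0, 0, 7.3, 1, 0.004, -0.025, 0, 0, 0, 7.3, 1, 0.004, -0.025, 0, 0, 0, 7.3, 1, 0.004, -0.025, 0, 0, 0, 7.3, 1, 0.003, -0.025, 0, 0, 0, 7.3, 1, 0.003, -0.025, 0, 0, 0, 7.3, 1, 0.003, -0.025, 0, 0, 0, 7.3, 0, 0, 0, 0, 0, 0, 0, 0, 0, 0, 0, 0, 0, 0, 0])

```text
t: 9.75
position: [503.0, 4.4, 243.0]
tool_rot: [0.54, -3.093, -0.002]
ft_force: [-0.2, 1.0, -0.3]
grip_width: 66.3
gripper_force: 0.0
```

Run:
```python
from st import *
st(); im,d,c=cap("wrist"); cv2.imwrite("pics/w3.png",im)
H,S,V=cv2.split(cv2.cvtColor(im,cv2.COLOR_BGR2HSV))
m=((H>20)&(H<35)&(S>130)&(V>110)).astype(np.uint8)
k,l,s,ce=cv2.connectedComponentsWithStats(m)
for i in range(1,k):
    if s[i,4]>150:
        v,u=np.nonzero(l==i); P=pts(c,np.c_[u,v],d); print(ce[i].round(0),s[i],"med",np.median(P,0).round(1),plane(c,ce[i],97).round(1))
```

```text
t 9.75 q [ 0.69  0.49 -1.01  1.89  0.48  1.03  1.39] p [503.    4.4 243. ] yawY 109.8 zax [-0.001  0.001 -1.   ] F [-0.2  1.  -0.3] M [ 0.11 -0.11  0.03] w 66.3 g 0.0
[306. 127.] [284 104  39  40 586] med [426.3 -28.6  74.7] [[424.1 -30.9  97. ]]
[314. 232.] [307 205  16  55 820] med [502.2   4.2  97.7] [[502.4   4.3  97. ]]
[143. 370.] [131 337  33  66 924] med [492.  -41.7 311. ] [[ 694.2 -107.3   97. ]]
[486. 370.] [466 337  33  66 902] med [464.9  33.2 311.2] [[578.4 213.5  97. ]]
[438. 425.] [ 230  393  388   41 3820] med [476.   35.  319.7] [[657.  199.1  97. ]]
```

View pics/w3.png

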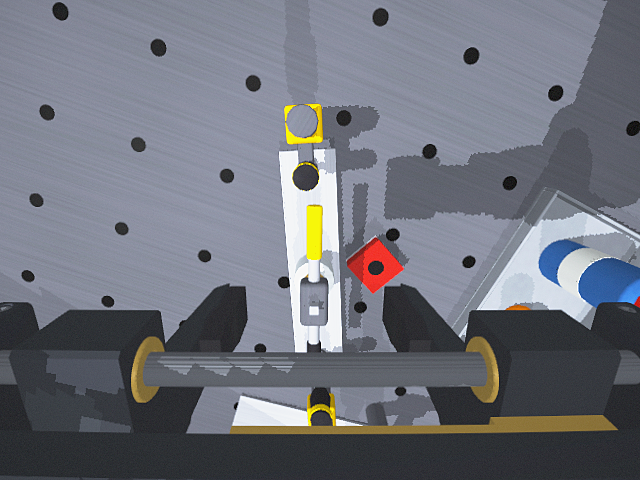

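View pics/t2.png

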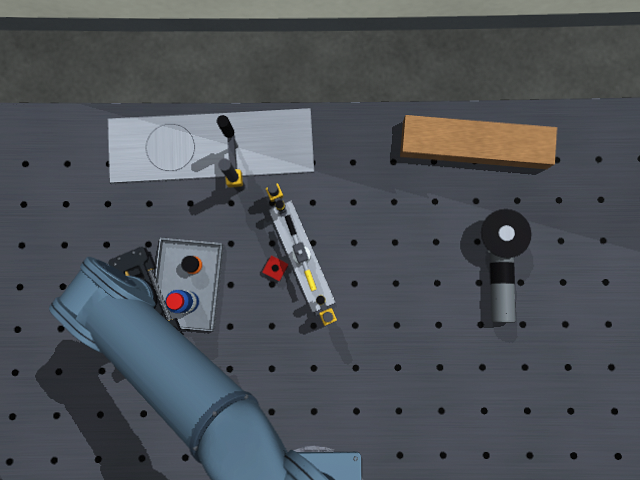

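The top view shows the can upright in the tray at (178,301), next to the undisturbed jar at (192,264). In the wrist view the yellow sleeve (314,232) sits in the middle of the fingers and is parallel to the pads. Going down to take it.

Emit:
arm_command(motion=[0, 0, -0.035, 0, 0, 0, 0, 0, 0, -0.035, 0, 0, 0, 0, 0, 0, -0.035, 0, 0, 0, 0, 0, 0, -0.03, 0, 0, 0, 0, 0, 0, -0.014, 0, 0, 0, 0, 0, 0, -0.006, 0, 0, 0, 0, 0, 0, 0, 0, 0, 0, 0, 0, 0, 0, 0, 0, 0, -0.5, 0, 0, 0, 0, 0, 0, -1, 0, 0, 0, 0, 0, 0, -1, 0, 0, 0, 0, 0, 0, -1, 0, 0, 0, 0, 0, 0, -1, 0, 0, 0, 0, 0, 0, -1], force=12)

```text
t: 11.1
position: [503.8, 4.4, 89.0]
tool_rot: [-0.544, 3.094, -0.001]
ft_force: [-1.3, -1.0, 3.0]
grip_width: 13.6
gripper_force: 12.0
```

Run:
```python
from st import *
s=st()
H=np.array([566.6,27.5])
def rows(a0,a1,n):
    a=np.radians(-157.1-np.linspace(a0,a1,n+1)); P=67*np.c_[np.cos(a),np.sin(a)]
    print(a0,a1,n,"dyaw",-(a1-a0)/n); print((np.diff(P,axis=0)).round(1).tolist(), "end",(H+P[-1]).round(1))
print("now angle",-157.1-np.degrees(np.arctan2(*(s["position"][:2]-H)[::-1])))
rows(3,93,12);rows(93,183,12)
```

```text
t 11.1 q [ 0.52  0.7  -0.81  1.99  0.74  0.77  1.19] p [503.8   4.4  89. ] yawY 110.0 zax [ 0. -0. -1.] F [-1.3 -1.   3. ] M [-0.09 -0.02 -0.  ] w 13.6 g 12.0
now angle 2.7011995562749576
3 93 12 dyaw -7.5
[[-2.4, 8.4], [-1.3, 8.7], [-0.2, 8.8], [1.0, 8.7], [2.1, 8.5], [3.2, 8.2], [4.2, 7.7], [5.2, 7.1], [6.1, 6.3], [6.8, 5.5], [7.5, 4.5], [8.0, 3.5]] end [543.8  90.5]
93 183 12 dyaw -7.5
[[8.4, 2.4], [8.7, 1.3], [8.8, 0.2], [8.7, -1.0], [8.5, -2.1], [8.2, -3.2], [7.7, -4.2], [7.1, -5.2], [6.3, -6.1], [5.5, -6.8], [4.5, -7.5], [3.5, -8.0]] end [629.6  50.3]
```

Emit:
arm_command(motion=[-0.0024, 0.0084, 0, 0, 0, -7.5, -1, -0.0013, 0.0087, 0, 0, 0, -7.5, -1, -0.0002, 0.0088, 0, 0, 0, -7.5, -1, 0.001, 0.0087, 0, 0, 0, -7.5, -1, 0.0021, 0.0085, 0, 0, 0, -7.5, -1, 0.0032, 0.0082, 0, 0, 0, -7.5, -1, 0.0042, 0.0077, 0, 0, 0, -7.5, -1, 0.0052, 0.0071, 0, 0, 0, -7.5, -1, 0.0061, 0.0063, 0, 0, 0, -7.5, -1, 0.0068, 0.0055, 0, 0, 0, -7.5, -1, 0.0075, 0.0045, 0, 0, 0, -7.5, -1, 0.008, 0.0035, 0, 0, 0, -7.5, -1, 0, 0, 0, 0, 0, 0, -1, 0, 0, 0, 0, 0, 0, -1])

```text
t: 12.5
position: [543.7, 90.5, 88.7]
tool_rot: [1.798, 2.576, 0.0]
ft_force: [-0.3, -0.7, 2.1]
grip_width: 13.5
gripper_force: 12.0
```

```bash
cat > ang.py <<'E'
from st import *
s=st(); H=np.array([566.6,27.5]); v=s["position"][:2]-H
print("angle",(-157.1-np.degrees(np.arctan2(v[1],v[0])))%360,"rad",np.linalg.norm(v))
E
python3 ang.py
```

```text
t 12.5 q [ 0.09  0.65 -0.44  1.89  0.42  0.7  -0.25] p [543.7  90.5  88.7] yawY 20.2 zax [ 0. -0. -1.] F [-0.3 -0.7  2.1] M [-0.18 -0.05  0.06] w 13.5 g 12.0
angle 92.95356189109839 rad 66.99487003254659
```

Emit:
arm_command(motion=[0.0084, 0.0024, 0, 0, 0, -7.5, -1, 0.0087, 0.0013, 0, 0, 0, -7.5, -1, 0.0088, 0.0002, 0, 0, 0, -7.5, -1, 0.0087, -0.001, 0, 0, 0, -7.5, -1, 0.0085, -0.0021, 0, 0, 0, -7.5, -1, 0.0082, -0.0032, 0, 0, 0, -7.5, -1, 0.0077, -0.0042, 0, 0, 0, -7.5, -1, 0.0071, -0.0052, 0, 0, 0, -7.5, -1, 0.0063, -0.0061, 0, 0, 0, -7.5, -1, 0.0055, -0.0068, 0, 0, 0, -7.5, -1, 0.0045, -0.0075, 0, 0, 0, -7.5, -1, 0.0035, -0.008, 0, 0, 0, -7.5, -1, 0, 0, 0, 0, 0, 0, -1, 0, 0, 0, 0, 0, 0, -1])

```text
t: 13.9
position: [630.5, 51.4, 88.8]
tool_rot: [-3.092, -0.553, -0.004]
ft_force: [4.4, 3.3, -2.1]
grip_width: 13.2
gripper_force: 12.0
```

```bash
python3 ang.py; python3 -c "
from h import *
im,d,c=cap('top'); cv2.imwrite('pics/t3.png',im)"
```

```text
t 13.9 q [-0.12  0.71 -0.05  1.69  0.04  0.74 -1.4 ] p [630.5  51.4  88.8] yawY -69.7 zax [ 0.002  0.001 -1.   ] F [ 4.4  3.3 -2.1] M [ 0.71 -0.88  0.04] w 13.2 g 12.0
angle 182.4165672677425 rad 68.21594831190356
```

Emit:
arm_command(motion=[-0.0035, 0.008, 0, 0, 0, 7.5, -1, -0.0045, 0.0075, 0, 0, 0, 7.5, -1, -0.0055, 0.0068, 0, 0, 0, 7.5, -1, -0.0063, 0.0061, 0, 0, 0, 7.5, -1, -0.0071, 0.0052, 0, 0, 0, 7.5, -1, -0.0077, 0.0042, 0, 0, 0, 7.5, -1, -0.0082, 0.0032, 0, 0, 0, 7.5, -1, -0.0085, 0.0021, 0, 0, 0, 7.5, -1, -0.0087, 0.001, 0, 0, 0, 7.5, -1, -0.0088, -0.0002, 0, 0, 0, 7.5, -1, -0.0087, -0.0013, 0, 0, 0, 7.5, -1, -0.0084, -0.0024, 0, 0, 0, 7.5, -1, 0, 0, 0, 0, 0, 0, -1, 0, 0, 0, 0, 0, 0, -1])

```text
t: 15.35
position: [544.0, 90.1, 88.8]
tool_rot: [1.804, 2.572, 0.0]
ft_force: [3.0, 0.6, -0.3]
grip_width: 13.6
gripper_force: 12.1
```

```bash
python3 ang.py
```

```text
t 15.35 q [ 0.09  0.65 -0.44  1.89  0.41  0.7  -0.25] p [544.   90.1  88.8] yawY 19.9 zax [ 0. -0. -1.] F [ 3.   0.6 -0.3] M [ 0.11 -0.53  0.07] w 13.6 g 12.1
angle 93.09572738419581 rad 66.5845303998267
```

Emit:
arm_command(motion=[0.0084, 0.0024, 0, 0, 0, -7.5, -1, 0.0087, 0.0013, 0, 0, 0, -7.5, -1, 0.0088, 0.0002, 0, 0, 0, -7.5, -1, 0.0087, -0.001, 0, 0, 0, -7.5, -1, 0.0085, -0.0021, 0, 0, 0, -7.5, -1, 0.0082, -0.0032, 0, 0, 0, -7.5, -1, 0.0077, -0.0042, 0, 0, 0, -7.5, -1, 0.0071, -0.0052, 0, 0, 0, -7.5, -1, 0.0063, -0.0061, 0, 0, 0, -7.5, -1, 0.0055, -0.0068, 0, 0, 0, -7.5, -1, 0.0045, -0.0075, 0, 0, 0, -7.5, -1, 0.0035, -0.008, 0, 0, 0, -7.5, -1, 0, 0, 0, 0, 0, 0, -1, 0, 0, 0, 0, 0, 0, -0.3, 0, 0, 0, 0, 0, 0, 0, 0, 0, 0, 0, 0, 0, 0, 0, 0, 0.015, 0, 0, 0, 0, 0, 0, 0.025, 0, 0, 0, 0, 0, 0, 0.025, 0, 0, 0, 0, 0, 0, 0, 0, 0, 0, 0])

```text
t: 17.35
position: [632.3, 50.3, 158.4]
tool_rot: [3.094, 0.544, 0.011]
ft_force: [0.3, 0.1, 1.2]
grip_width: 43.8
gripper_force: 0.0
```

```bash
python3 ang.py
```

```text
t 17.35 q [-0.12  0.61 -0.05  1.66  0.04  0.86 -1.4 ] p [632.3  50.3 158.4] yawY -70.0 zax [ 0.007  0.001 -1.   ] F [0.3 0.1 1.2] M [-0.01 -0.03 -0.05] w 43.8 g 0.0
angle 183.7757540352684 rad 69.52725667575697
```

Emit:
arm_command(motion=[0, 0, 0, 0, 0, 8.5, 0, 0, 0, 0, 0, 0, 8.5, 0, 0, 0, 0, 0, 0, 8.5, 0, 0, 0, 0, 0, 0, 8.5, 0, 0, 0, 0, 0, 0, 8.5, 0, 0, 0, 0, 0, 0, 8.5, 0, 0, 0, 0, 0, 0, 8.5, 0, 0, 0, 0, 0, 0, 8.5, 0, 0, 0, 0, 0, 0, 8.5, 0, 0, 0, 0, 0, 0, 8.5, 0, 0, 0, 0, 0, 0, 8.5, 0, 0, 0, 0, 0, 0, 8.5, 0, 0, 0, 0, 0, 0, 8.5, 0, 0, 0, 0, 0, 0, 8.5, 0, 0, 0, 0, 0, 0, 8.5, 0, 0, 0, 0, 0, 0, 8.5, 0, 0, 0, 0, 0, 0, 8.5, 0, 0, 0, 0, 0, 0, 8.5, 0, 0, 0, 0, 0, 0, 8.5, 0, 0, 0, 0, 0, 0, 8.5, 0])

```text
t: 19.35
position: [629.4, 49.7, 153.6]
tool_rot: [0.282, -3.128, 0.001]
ft_force: [0.5, 0.1, -0.1]
grip_width: 43.8
gripper_force: 0.0
```

Emit:
arm_command(motion=[0, 0, 0, 0, 0, 6, 0, 0, 0, 0, 0, 0, 4, 0, 0, 0, 0, 0, 0, 0, 0, 0, 0, 0, 0, 0, 0, 0])

```text
t: 19.75
position: [629.5, 49.9, 153.6]
tool_rot: [0.541, -3.094, 0.0]
ft_force: [0.5, -1.2, -0.1]
grip_width: 44.3
gripper_force: 0.0
```

```bash
python3 ang.py;  python3 - <<'E'
from st import *
im,d,c=cap("wrist"); cv2.imwrite("pics/w4.png",im)
H,S,V=cv2.split(cv2.cvtColor(im,cv2.COLOR_BGR2HSV))
m=((H>20)&(H<35)&(S>130)&(V>110)).astype(np.uint8)
k,l,s,ce=cv2.connectedComponentsWithStats(m)
for i in range(1,k):
    if s[i,4]>150:
        v,u=np.nonzero(l==i); P=pts(c,np.c_[u,v],d); print(ce[i].round(0),s[i],"med",np.median(P,0).round(1))
E
```

```text
t 19.75 q [ 0.37  0.76 -0.78  1.63  0.61  1.01  1.31] p [629.5  49.9 153.6] yawY 109.8 zax [-0. -0. -1.] F [ 0.5 -1.2 -0.1] M [ 0.03 -0.15 -0.03] w 44.3 g 0.0
angle 183.28563070016298 rad 66.78693358191178
[317. 270.] [ 305  232   24   77 1612] med [628.   51.2  96.9]
[190. 370.] [181 337  25  66 728] med [614.3  14.2 221.7]
[324. 344.] [304 337  41  16 369] med [667.9  69.9 108.6]
[439. 370.] [424 337  25  66 705] med [594.8  68.2 221.8]
[400. 427.] [ 177  416  388   18 3471] med [604.   67.  230.3]
```

View pics/w4.png

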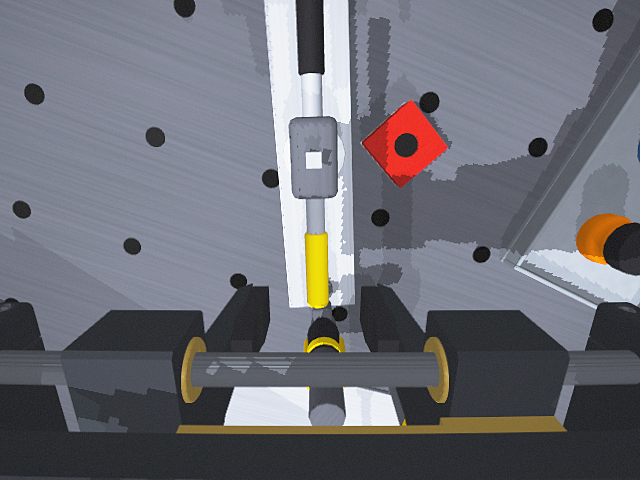

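The yellow sleeve (317,270) is centred between the fingers and the bar is along the pads. Tap angle is about 182°. Regrasping and continuing the half turn.

Emit:
arm_command(motion=[0, 0, -0.025, 0, 0, 0, 0, 0, 0, -0.025, 0, 0, 0, 0, 0, 0, -0.01, 0, 0, 0, 0, 0, 0, -0.005, 0, 0, 0, 0, 0, 0, 0, 0, 0, 0, 0, 0, 0, 0, 0, 0, 0, -1, 0, 0, 0, 0, 0, 0, -1, 0, 0, 0, 0, 0, 0, -1, 0, 0, 0, 0, 0, 0, -1, 0, 0, 0, 0, 0, 0, -1], force=12)

```text
t: 20.8
position: [629.8, 51.1, 89.2]
tool_rot: [-0.546, 3.093, 0.001]
ft_force: [0.6, 1.1, 1.8]
grip_width: 13.5
gripper_force: 12.0
```

Emit:
arm_command(motion=[0.0024, -0.0084, 0, 0, 0, -7.5, -1, 0.0013, -0.0087, 0, 0, 0, -7.5, -1, 0.0002, -0.0088, 0, 0, 0, -7.5, -1, -0.001, -0.0087, 0, 0, 0, -7.5, -1, -0.0021, -0.0085, 0, 0, 0, -7.5, -1, -0.0032, -0.0082, 0, 0, 0, -7.5, -1, -0.0042, -0.0077, 0, 0, 0, -7.5, -1, -0.0052, -0.0071, 0, 0, 0, -7.5, -1, -0.0061, -0.0063, 0, 0, 0, -7.5, -1, -0.0068, -0.0055, 0, 0, 0, -7.5, -1, -0.0075, -0.0045, 0, 0, 0, -7.5, -1, -0.008, -0.0035, 0, 0, 0, -7.5, -1, 0, 0, 0, 0, 0, 0, -1, 0, 0, 0, 0, 0, 0, -1])

```text
t: 22.2
position: [590.4, -35.3, 89.0]
tool_rot: [1.799, 2.574, 0.002]
ft_force: [2.7, 1.0, -2.6]
grip_width: 13.4
gripper_force: 12.0
```

```bash
python3 ang.py
```

```text
t 22.2 q [ 0.26  0.69 -0.38  1.78  0.36  0.74  0.04] p [590.4 -35.3  89. ] yawY 20.1 zax [ 0.002  0.    -1.   ] F [ 2.7  1.  -2.6] M [ 0.18 -0.83 -0.11] w 13.4 g 12.0
angle 272.14280094019864 rad 67.14311995496541
```

Emit:
arm_command(motion=[0.008, 0.0035, 0, 0, 0, 7.5, -1, 0.0075, 0.0045, 0, 0, 0, 7.5, -1, 0.0068, 0.0055, 0, 0, 0, 7.5, -1, 0.0061, 0.0063, 0, 0, 0, 7.5, -1, 0.0052, 0.0071, 0, 0, 0, 7.5, -1, 0.0042, 0.0077, 0, 0, 0, 7.5, -1, 0.0032, 0.0082, 0, 0, 0, 7.5, -1, 0.0021, 0.0085, 0, 0, 0, 7.5, -1, 0.001, 0.0087, 0, 0, 0, 7.5, -1, -0.0002, 0.0088, 0, 0, 0, 7.5, -1, -0.0013, 0.0087, 0, 0, 0, 7.5, -1, -0.0024, 0.0084, 0, 0, 0, 7.5, -1, 0, 0, 0, 0, 0, 0, -1, 0, 0, 0, 0, 0, 0, -1])

```text
t: 23.6
position: [630.3, 49.2, 89.1]
tool_rot: [-0.54, 3.094, -0.002]
ft_force: [1.6, -2.1, 4.2]
grip_width: 13.4
gripper_force: 12.0
```

Emit:
arm_command(motion=[0.0024, -0.0084, 0, 0, 0, -7.5, -1, 0.0013, -0.0087, 0, 0, 0, -7.5, -1, 0.0002, -0.0088, 0, 0, 0, -7.5, -1, -0.001, -0.0087, 0, 0, 0, -7.5, -1, -0.0021, -0.0085, 0, 0, 0, -7.5, -1, -0.0032, -0.0082, 0, 0, 0, -7.5, -1, -0.0042, -0.0077, 0, 0, 0, -7.5, -1, -0.0052, -0.0071, 0, 0, 0, -7.5, -1, -0.0061, -0.0063, 0, 0, 0, -7.5, -1, -0.0068, -0.0055, 0, 0, 0, -7.5, -1, -0.0075, -0.0045, 0, 0, 0, -7.5, -1, -0.008, -0.0035, 0, 0, 0, -7.5, -1, 0, 0, 0, 0, 0, 0, -1, 0, 0, 0, 0, 0, 0, -1])

```text
t: 25.0
position: [590.1, -34.9, 88.8]
tool_rot: [1.801, 2.574, 0.002]
ft_force: [3.2, 0.6, -1.5]
grip_width: 13.2
gripper_force: 12.0
```

```bash
python3 ang.py
python3 - <<'E'
import numpy as np
a=np.radians(-157.1-np.r_[np.arange(273,343.1,7),345,347,348,349,350,351]); print(np.c_[np.diff(67*np.c_[np.cos(a),np.sin(a)],axis=0).round(1)].tolist())
E
```

```text
t 25.0 q [ 0.27  0.69 -0.39  1.78  0.36  0.74  0.04] p [590.1 -34.9  88.8] yawY 20.0 zax [ 0.001  0.001 -1.   ] F [ 3.2  0.6 -1.5] M [ 0.3  -0.79 -0.08] w 13.2 g 12.0
angle 272.2720910352663 rad 66.62320016207795
[[-7.8, -2.3], [-8.1, -1.3], [-8.2, -0.3], [-8.2, 0.7], [-8.0, 1.6], [-7.8, 2.6], [-7.4, 3.5], [-6.9, 4.4], [-6.3, 5.2], [-5.6, 5.9], [-1.5, 1.8], [-1.4, 1.9], [-0.7, 1.0], [-0.7, 1.0], [-0.6, 1.0], [-0.6, 1.0]]
```

Emit:
arm_command(motion=[-0.0078, -0.0023, 0, 0, 0, -7, -1, -0.0081, -0.0013, 0, 0, 0, -7, -1, -0.0082, -0.0003, 0, 0, 0, -7, -1, -0.0082, 0.0007, 0, 0, 0, -7, -1, -0.008, 0.0016, 0, 0, 0, -7, -1, -0.0078, 0.0026, 0, 0, 0, -7, -1, -0.0074, 0.0035, 0, 0, 0, -7, -1, -0.0069, 0.0044, 0, 0, 0, -7, -1, -0.0063, 0.0052, 0, 0, 0, -7, -1, -0.0056, 0.0059, 0, 0, 0, -7, -1, -0.0015, 0.0018, 0, 0, 0, -2, -1, -0.0014, 0.0019, 0, 0, 0, -2, -1, 0, 0, 0, 0, 0, 0, -1, 0, 0, 0, 0, 0, 0, -1])

```text
t: 26.4
position: [514.5, -11.8, 88.7]
tool_rot: [2.987, 0.972, 0.006]
ft_force: [8.3, -0.0, -8.6]
grip_width: 13.7
gripper_force: 11.9
```

```bash
python3 ang.py
```

```text
t 26.4 q [-0.01  0.56 -0.07  2.    0.06  0.58 -1.06] p [514.5 -11.8  88.7] yawY -54.0 zax [ 0.004  0.    -1.   ] F [ 8.3 -0.  -8.6] M [-0.16 -1.64  0.02] w 13.7 g 11.9
angle 345.8995187064163 rad 65.25142600263945
```

Emit:
arm_command(motion=[-0.0007, 0.001, 0, 0, 0, -1, -1, -0.0007, 0.001, 0, 0, 0, -1, -1, 0, 0, 0, 0, 0, 0, -1, 0, 0, 0, 0, 0, 0, -1], force=20)

```text
t: 26.8
position: [513.3, -10.0, 88.7]
tool_rot: [3.003, 0.919, 0.006]
ft_force: [8.9, -0.5, -8.4]
grip_width: 13.3
gripper_force: 19.9
```

```bash
python3 ang.py
```

```text
t 26.8 q [-0.02  0.56 -0.06  2.    0.06  0.58 -1.1 ] p [513.3 -10.   88.7] yawY -56.0 zax [ 0.004  0.    -1.   ] F [ 8.9 -0.5 -8.4] M [-0.25 -1.73  0.01] w 13.3 g 19.9
angle 347.7752399453323 rad 65.19269462349473
```

Emit:
arm_command(motion=[-0.0006, 0.001, 0, 0, 0, -1, -1, -0.0006, 0.001, 0, 0, 0, 0, -1, 0, 0, 0, 0, 0, 0, -1, 0, 0, 0, 0, 0, 0, -1])

```text
t: 27.2
position: [512.5, -8.7, 88.8]
tool_rot: [3.01, 0.892, 0.007]
ft_force: [10.3, -3.1, -9.5]
grip_width: 12.9
gripper_force: 19.9
```

```bash
python3 ang.py
```

```text
t 27.2 q [-0.03  0.56 -0.05  2.01  0.05  0.57 -1.11] p [512.5  -8.7  88.8] yawY -57.0 zax [ 0.005 -0.    -1.   ] F [10.3 -3.1 -9.5] M [-0.49 -1.99 -0.02] w 12.9 g 19.9
angle 349.12816409875916 rad 65.13940851535558
```

Emit:
arm_command(motion=[-0.0006, 0.001, 0, 0, 0, 0, -1, -0.0006, 0.001, 0, 0, 0, 0, -1, 0, 0, 0, 0, 0, 0, -1, 0, 0, 0, 0, 0, 0, -1])

```text
t: 27.6
position: [512.2, -8.2, 88.9]
tool_rot: [3.009, 0.889, 0.009]
ft_force: [12.5, -7.0, -13.6]
grip_width: 13.2
gripper_force: 19.9
```

```bash
python3 ang.py
```

```text
t 27.6 q [-0.03  0.56 -0.05  2.01  0.05  0.57 -1.12] p [512.2  -8.2  88.9] yawY -57.1 zax [ 0.007 -0.002 -1.   ] F [ 12.5  -7.  -13.6] M [-1.28 -2.52 -0.  ] w 13.2 g 19.9
angle 349.5864316590871 rad 65.0372888079418
```

Emit:
arm_command(motion=[-0.0006, 0.001, 0, 0, 0, 0, -1, 0, 0, 0, 0, 0, 0, -1, 0, 0, 0, 0, 0, 0, -1])

```text
t: 27.9
position: [512.2, -8.0, 89.0]
tool_rot: [3.009, 0.888, 0.011]
ft_force: [13.7, -8.2, -13.1]
grip_width: 13.3
gripper_force: 19.9
```

```bash
python3 ang.py
```

```text
t 27.9 q [-0.04  0.55 -0.05  2.01  0.05  0.57 -1.12] p [512.2  -8.   89. ] yawY -57.1 zax [ 0.008 -0.003 -1.   ] F [ 13.7  -8.2 -13.1] M [-1.7  -2.77  0.01] w 13.3 g 19.9
angle 349.83043932486885 rad 64.97378938918865
```

Emit:
arm_command(motion=[0, 0, 0, 0, 0, 0, -0.4, 0, 0, 0, 0, 0, 0, 0, 0, 0, 0, 0, 0, 0, 0, 0, 0, 0, 0, 0, 0, 0, 0, 0, 0.015, 0, 0, 0, 0, 0, 0, 0.035, 0, 0, 0, 0, 0, 0, 0.04, 0, 0, 0, 0, 0, 0, 0.04, 0, 0, 0, 0, 0, 0, 0.04, 0, 0, 0, 0, -0.02, -0.03, 0.02, 0, 0, 0, 0, -0.02, -0.03, 0, 0, 0, 0, 0, -0.02, -0.03, 0, 0, 0, 0, 0, 0, -0.04, 0, 0, 0, 0, 0, 0, -0.04, 0, 0, 0, 0, 0, 0, -0.04, 0, 0, 0, 0, 0, 0, -0.04, 0, 0, 0, 0, 0, 0, 0, 0, 0, 0, 0, 0])

```text
t: 29.6
position: [446.3, -260.2, 278.6]
tool_rot: [3.014, 0.88, -0.003]
ft_force: [-1.1, -0.3, -0.1]
grip_width: 44.0
gripper_force: 0.0
```

Run:
```python
from st import *
st(); im,d,c=cap("top"); cv2.imwrite("pics/t4.png",im)
np.savez("top.npz",im=im,d=d,K=c[0],D=c[1],R=c[2],p=c[3])
H,S,V=cv2.split(cv2.cvtColor(im,cv2.COLOR_BGR2HSV))
def p(m,box,h):
    x0,y0,x1,y1=box; v,u=np.nonzero(m[y0:y1,x0:x1]); return plane(c,[[u.mean()+x0,v.mean()+y0]],h)[0].round(1),len(u)
red=((H<8)|(H>172))&(S>150)&(V>90); yel=(H>20)&(H<35)&(S>130)&(V>110)
print("mag",p(red,(255,250,292,290),22),"lid",p(V<45,(180,254,197,274),45),"cap",p(red,(165,290,200,315),139))
y,n=p(yel,(295,262,322,297),97); print("yel",y,n,"theta",(-157.1-np.degrees(np.arctan2(y[1]-27.5,y[0]-566.6)))%360)
```

```text
t 29.6 q [ 0.35  0.28  0.11  1.87 -0.03  1.   -0.53] p [ 446.3 -260.2  278.6] yawY -57.4 zax [-0.001 -0.002 -1.   ] F [-1.1 -0.3 -0.1] M [-0.02 -0.03 -0.03] w 44.0 g 0.0
mag (array([535.7,  91.1,  22. ]), 329) lid (array([546.3, 289. ,  45. ]), 204) cap (array([458.3, 297.9, 139. ]), 226)
yel [511.2  -8.9  97. ] 106 theta 349.5934968160569
```

View pics/t4.png

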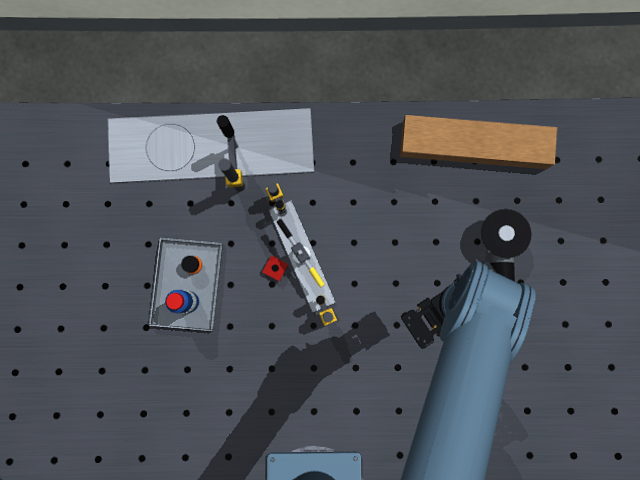

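The final view shows the wrench at the stop (yellow sleeve at (316,277), tap angle 349.6°). The can is upright in the tray at (178,301), the magnet and jar have not moved, and the hand is clear.

```bash
python3 -c "
from bench import finish_job
print(finish_job())"
```

```text
the job is handed in; nothing more can be done
None
```

The job is done and handed in at about 30 s: the can stands upright in the tray beside the jar. The wrench made both half turns with their quarter turns back and now sits at the stop, measured at 349.6° (6.10 rad). I re-gripped it once, midway through the second half turn. The hand is clear, the jar and magnet measured unmoved, and the arm kept well above the grinder, which I checked only by eye in the last picture.

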